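# Unlock the portable hob and set it to boost

## Task

The gas hob is in pieces for cleaning, so the lidded pan is to be heated on the portable induction hob, whose keys were locked while it was wiped. Use only the fingertips, and press lightly: hold the yellow padlock key down for at least a second to unlock it, then tap the red on/off key, then tap the blue boost key, letting each key come back up before you press the next. Press no other key, do not pick up or shove anything, and leave the hob, the pan and all the cleaning things where they stand.

Things in the scene. Friction and masses are not known exactly. Their poses are not given: they have to be found in the camera images.
- hob: portable induction hob, flat black slab standing loose on rubber feet, 360 mm deep (its x) x 300 wide (its y) x 62 high, 2.6 kg. Origin: centre of its underside; x points from the key strip to its back edge, y left, z up. The aluminium strip on top along its front (-x) edge carries five round keys in a row, 50 mm apart, from left: red on/off, yellow padlock, white minus, white plus, blue boost
- lock_top (a point): centre of the top of the yellow padlock key (second from left); a round, soft silicone key 26 mm in diameter, its top 9 mm above the strip (71 mm above the hob's origin) when up; at x = -140, y = +50 mm in the hob's frame. It moves with the key
- lock (a joint): travel of the yellow padlock key (second from left) in m: 0 up, 0.008 fully down; it springs back, 1.6 N per mm (13 N fully down); it registers as pressed from 1.5 mm (2.4 N) on, so about 3 mm is a good light press; jabbing it hard against its stop is too rough
- power_top (a point): centre of the top of the red on/off key (left end); a round, soft silicone key 26 mm in diameter, its top 9 mm above the strip (71 mm above the hob's origin) when up; at x = -140, y = +100 mm in the hob's frame. It moves with the key
- power (a joint): travel of the red on/off key (left end) in m: 0 up, 0.008 fully down; it springs back, 1.6 N per mm (13 N fully down); it registers as pressed from 1.5 mm (2.4 N) on, so about 3 mm is a good light press; jabbing it hard against its stop is too rough
- boost_top (a point): centre of the top of the blue boost key with two white chevrons (right end); a round, soft silicone key 26 mm in diameter, its top 9 mm above the strip (71 mm above the hob's origin) when up; at x = -140, y = -100 mm in the hob's frame. It moves with the key
- boost (a joint): travel of the blue boost key with two white chevrons (right end) in m: 0 up, 0.008 fully down; it springs back, 1.6 N per mm (13 N fully down); it registers as pressed from 1.5 mm (2.4 N) on, so about 3 mm is a good light press; jabbing it hard against its stop is too rough
- minus_top (a point): centre of the top of the white minus key (middle; not to be pressed); a round, soft silicone key 26 mm in diameter, its top 9 mm above the strip (71 mm above the hob's origin) when up; at x = -140, y = +0 mm in the hob's frame. It moves with the key
- minus (a joint): travel of the white minus key (middle; not to be pressed) in m: 0 up, 0.008 fully down; it springs back, 1.6 N per mm (13 N fully down); it registers as pressed from 1.5 mm (2.4 N) on, so about 3 mm is a good light press; jabbing it hard against its stop is too rough
- plus_top (a point): centre of the top of the white plus key (second from right; not to be pressed); a round, soft silicone key 26 mm in diameter, its top 9 mm above the strip (71 mm above the hob's origin) when up; at x = -140, y = -50 mm in the hob's frame. It moves with the key
- plus (a joint): travel of the white plus key (second from right; not to be pressed) in m: 0 up, 0.008 fully down; it springs back, 1.6 N per mm (13 N fully down); it registers as pressed from 1.5 mm (2.4 N) on, so about 3 mm is a good light press; jabbing it hard against its stop is too rough
- pan: steel saute pan with its lid on, loose on the hob's cooking zone, 190 mm across, 95 mm high to the top of the lid knob, 1.3 kg; black handle along its x axis to 265 mm from its centre, about 50 mm above its foot. Origin: centre of its underside, some 45 mm behind the hob's centre and 62 mm above the counter; its wall is about 90 mm behind the row of keys. Leave it where it stands
- bowl: open glass bowl, 200 mm across, 75 mm high, loose; origin: centre of its underside; leave where it stands
- big_cap: black burner cap, a disc 72 mm across and 9 mm thick, lying in the glass bowl; origin: centre of its underside; leave where it stands
- crown: aluminium burner crown, a toothed ring-like disc 92 mm across and 23 mm high, loose on the counter; origin: centre of its underside; leave where it stands
- small_cap: small black burner cap, a disc 58 mm across and 9 mm thick, loose on the counter; origin: centre of its underside; leave where it stands
- sponge: white cleaning block 60 x 110 x 35 mm, loose on the counter; origin: centre of its underside; leave where it stands
- bottle: green washing-up bottle, 64 mm across, 170 mm high, loose; origin: centre of its underside; leave where it stands

How it is judged:
By the outcome, as a careful person would: the job done as asked, in the order asked, and still so for the second after the job is handed in, with the robot touching nothing.
It also fails if it takes over 48 s, if anything falls off the work surface, if the arm or the gripper's body presses on something with over 40 N, if the wrist force passes 120 N, or if a joint passes its speed limit or range.

## Robot

A 6-joint arm with a two-finger parallel gripper is mounted at the origin on the work surface. World frame = base frame: x ahead of the robot, y to its left, z up, the work surface at z = 0. Lengths are in m, angles in degrees, forces in N, time in s.
With the tool pointing down it reaches from about 0.4 to 0.825 m from the base axis. Payload 7 kg.
Tool frame: the origin (TCP) lies at the very end of the fingers, on their centre line; the grasp point (between the pads) lies 19 mm behind it (ctrl.grip_depth is the distance from the TCP to the grasp point, in m); z points along the fingers, y is the line along which they close (so a half turn about z gives the same grasp; the last joint's range is limited). The gripper opens to 88 mm and grips with 3 to 60 N. Pads are 19 mm wide; open, the fingers measure 130 mm over their backs; the gripper's body (78 mm by 193 mm) begins 47 mm behind the grasp point.
Start: joints at [-49.555, 20.546, 0.682, 0, -70.136, -16.507], TCP at [0.274, -0.617, 0.199] pointing down, gripper open.
Joint ranges: [-176.03, 176.03], [-82.01, 121.73], [-58.28, 71.71], [-173.87, 95.51], [-174.79, -0.11], [-173.66, 173.66]. Speed limits (degrees/s): [136.94, 136.94, 172.46, 180, 180, 180].

## Interface

Orientations are given as [roll, pitch, yaw] about the fixed x, y, z axes, in that order (R = Rz(yaw) Ry(pitch) Rx(roll)).
In Python, from plant import get_obs, eyes, ctrl, spotter gives the robot as it stands.
- The arm moves only by the shell command python3 -m crank 'ROWS'. ROWS is JSON, one flat list of numbers, 7 for each row, row after row: the turn, a rotation vector about the tool's x, y, z in rad, then the shift along the tool's x, y, z in mm, then the opening, from 0 (shut) to 1 (fully open). A call has 1 to 5 rows; each row shifts and turns the commanded pose from where the row before left it, along the tool's axes as they then stand; what a row does not reach is not made up. A row lasts 1/8 s, in which the tool goes at most 62.5 mm and 10.7 degrees, less where a joint would pass 70% of its speed; a pose out of reach is approached as far as the arm can. A call is refused whole if a number of a shift passes 62.5 or a number of a turn 0.188, either way. A call with a gripper value outside its range is refused whole. The fingers move at their own pace and stop on an object; the grip force is fixed at half the most. Time passes only in rows, so rows that do not move let the fingers close. It gives the time, the measured TCP pose, the force, the opening and the grip force at its end, in the units of the state.
- get_obs(): the state, without advancing time (a new reading comes with each control period).
- eyes.snapshot(name): name is "side" or "top" or "wrist"; returns the picture (384x512x3 uint8, blue, green, red); there is no depth.
- eyes.camera_model(name): a dict with "fx", "fy", "cx", "cy" (pixels), "extrinsics" (4x4, takes a point from camera to world coordinates). Camera axes: x right, y down, z forward; pixel columns grow to the right and rows downward; lengths in m; the calibration is good to about 2 mm. The wrist camera is an equidistant fisheye: a pixel r from the principal point sees the ray r / f radians off the axis. A picture is of the moment at which its call begins: read the wrist's pose just before it. camera_model takes no time and is no camera call; for the wrist camera it gives the pose at the moment of the call.
- ctrl.close_job(): hands the job in; it is judged then, once.
Trained networks look in the newest picture that a camera, given by its name, has taken for a name from the list of things; names that differ only in an ending like _2 or _b are one class to them, and where a whole thing is asked for, a point or a joint stands for the part that bears it (a point fixed in the world has none). Each returns a list of dicts, best first, with "p" (0 to 1); they miss things now and then, are a little off and sometimes report something else, mostly with a low value. They report only what shows in the picture. A call takes as long as a camera call.
- spotter.outline_of(camera, target): "region" (384x512 bool, what is visible of it) and "rect" ([left, top, width, height] in pixels, round what is visible of it).
- spotter.place_of(camera, target): "location" ([column, row] in pixels: a listed point, or the origin of a listed thing).
The state is a dict: "clock": time; "joint_pos": joint angles; "qvel": joint speeds; "tau": joint torques, N m; "tool_pos": TCP position; "orientation": TCP orientation; "force": force on the tool from outside, world axes, zero at the start; "moment": the same for the moment, N m; "opening": finger opening in m; "gripper_force": force on a finger pad.
Only numpy, scipy, OpenCV 4.12 (cv2) and the standard library are available. Lean on these libraries where they do the work, as an engineer would, in place of code of your own. Each camera call takes 0.05 s, during which the arm holds its last target. There are 200 camera calls.

## Working session

There is one attempt and no reset: what is moved stays moved. The work goes in short steps, Python scripts to look and compute and a shell command to move; the robot and the scene stay as the last step left them, time stands still between calls to the robot, and variables do not carry over. Pictures are saved under pics/ and viewed, at most 10 in all, crops included, and the job is handed in when it is done.

```bash
mkdir -p pics
cat > h.py <<'E'
import numpy as np, cv2
from plant import get_obs, eyes, ctrl, spotter
def ray(name,px,m=None):
    m=m or eyes.camera_model(name); T=np.array(m["extrinsics"])
    u=(px[0]-m["cx"])/m["fx"]; v=(px[1]-m["cy"])/m["fy"]
    if name=="wrist":
        r=np.hypot(u,v); d=np.array([u/r*np.sin(r),v/r*np.sin(r),np.cos(r)]) if r>1e-9 else np.array([0,0,1.])
    else: d=np.array([u,v,1.])
    return T[:3,3],T[:3,:3]@d
def onz(name,px,z,m=None):
    o,d=ray(name,px,m); return o+d*(z-o[2])/d[2]
E
python3 - <<'E'
from h import *
o=get_obs(); print({k:np.round(o[k],3) for k in("clock","tool_pos","orientation","force","opening")})
for c in("top","side"):
    im=eyes.snapshot(c); cv2.imwrite(f"pics/{c}0.png",im)
    for k in("lock_top","power_top","boost_top","minus_top","plus_top"):
        for r in spotter.place_of(c,k)[:2]: print(c,k,np.round(r["location"],1),round(r["p"],2),np.round(onz(c,r["location"],.071),4))
E
```

```text
{'clock': np.float64(0.0), 'tool_pos': array([ 0.274, -0.616,  0.198]), 'orientation': array([ 1.79906e+02, -8.00000e-03, -1.56070e+02]), 'force': array([-0.218, -0.319,  0.401]), 'opening': np.float64(0.087)}
top lock_top [189.1 186.9] 0.39 [0.5344 0.0865 0.071 ]
top lock_top [207.1 187.8] 0.15 [0.5327 0.0358 0.071 ]
top power_top [174.5 184.2] 0.54 [0.5413 0.128  0.071 ]
top power_top [323.5 270. ] 0.54 [ 0.3126 -0.29    0.071 ]
top boost_top [240.9 197.8] 0.41 [ 0.5063 -0.0597  0.071 ]
top boost_top [207.3 187.9] 0.22 [0.5325 0.0352 0.071 ]
top minus_top [206.4 188.4] 0.58 [0.531  0.0377 0.071 ]
top plus_top [224.1 193.7] 0.53 [ 0.517  -0.0124  0.071 ]
side power_top [303.  156.3] 0.39 [0.5417 0.1378 0.071 ]
side power_top [138.5 283.2] 0.39 [ 0.5126 -0.6015  0.071 ]
side boost_top [264.8 180.5] 0.41 [ 0.5169 -0.0592  0.071 ]
side minus_top [281.2 168.9] 0.63 [0.5233 0.0279 0.071 ]
side plus_top [272.9 174. ] 0.63 [ 0.5176 -0.0132  0.071 ]
```

Run:
```python
import cv2
a=cv2.imread("pics/top0.png");b=cv2.imread("pics/side0.png")
cv2.imwrite("pics/both0.png",cv2.vconcat([cv2.resize(a,(800,600))])); cv2.imwrite("pics/sideb.png",cv2.resize(b,(800,600)))
```

```text
(no output)
```

View pics/both0.png

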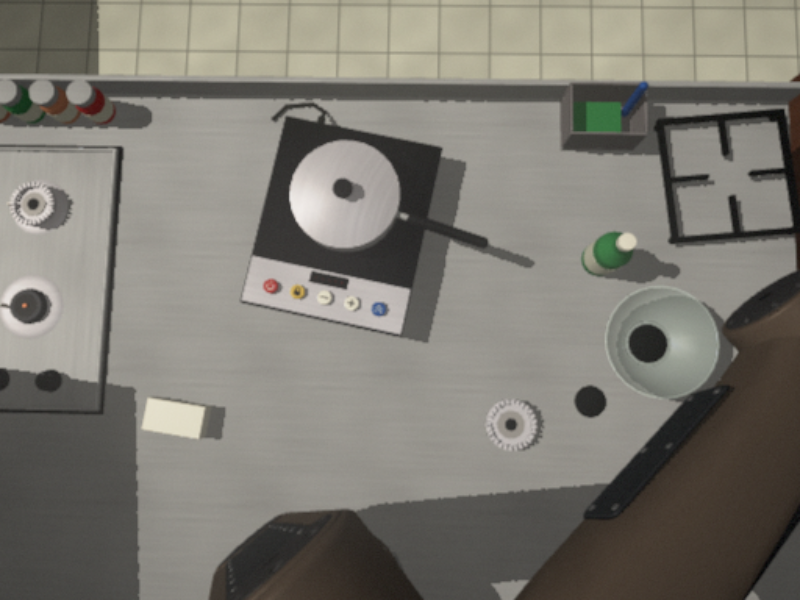

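View pics/sideb.png

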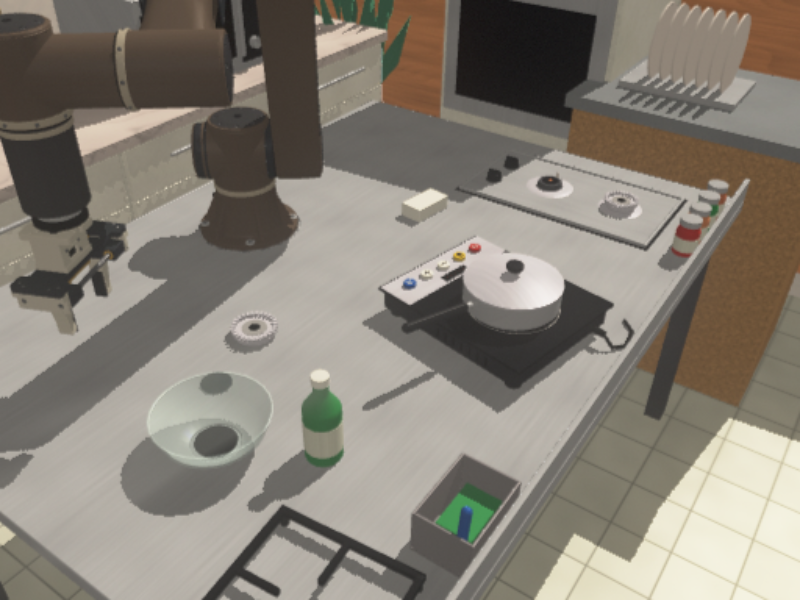

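The top view shows the hob at about (340,230) in the 800x600 picture. Its keys run red (271,286), yellow (298,292), whites (324,298) and (351,303), blue (379,309), with hob yaw about -11°. The route from the arm to the keys is clear at z 0.2. I'll turn the tool and close the fingers first.

```bash
python3 -m crank '[0,0,0.153,0,0,0,0, 0,0,0.153,0,0,0,0, 0,0,0.153,0,0,0,0, 0,0,0.153,0,0,0,0]'
python3 - <<'E'
from h import *
from scipy.spatial.transform import Rotation as R
o=get_obs(); A=R.from_euler("xyz",o["orientation"],degrees=True)
print(o["tool_pos"],o["orientation"],A.inv().apply(np.array([.525,.035,.2])-o["tool_pos"])*1000)
E
```

```text
clock: 1.1
tool_pos: [0.2738, -0.6169, 0.1994]
orientation: [-180.0, 0.0, 168.6]
force: [-0.5, -0.4, 0.6]
opening: 0.0533
gripper_force: 0.0
[ 0.27384957 -0.61692376  0.19940038] [-1.79997934e+02  3.85962465e-03  1.68584026e+02] [-1.17146045e+02  6.88736461e+02 -6.16563476e-01]
```

```bash
python3 -m crank '[0,0,0,-9.8,57.4,0,0, 0,0,0,-9.8,57.4,0,0, 0,0,0,-9.8,57.4,0,0, 0,0,0,-9.8,57.4,0,0]'
python3 -m crank '[0,0,0,-9.8,57.4,0,0, 0,0,0,-9.8,57.4,0,0, 0,0,0,-9.8,57.4,0,0, 0,0,0,-9.8,57.4,0,0]'
python3 -m crank '[0,0,0,-9.8,57.4,0,0, 0,0,0,-9.8,57.4,0,0, 0,0,0,-9.8,57.4,0,0, 0,0,0,-9.8,57.4,0,0, 0,0,0,0,0,0,0]'
python3 - <<'E'
from h import *
o=get_obs(); print(o["tool_pos"],o["orientation"],o["joint_pos"])
m=eyes.camera_model("wrist"); im=eyes.snapshot("wrist"); cv2.imwrite("pics/w0.png",im); print(np.round(m["extrinsics"],3),m["fx"])
for k in("lock_top","power_top","boost_top","minus_top","plus_top"):
    for r in spotter.place_of("wrist",k)[:2]: print(k,np.round(r["location"],1),round(r["p"],2),np.round(onz("wrist",r["location"],.071,m),4))
E
```

```text
clock: 1.6
tool_pos: [0.3571, -0.3976, 0.1996]
orientation: [-180.0, 0.0, 168.9]
force: [0.9, -0.2, 0.7]
opening: 0.013
gripper_force: 0.0
clock: 2.1
tool_pos: [0.4399, -0.1797, 0.1999]
orientation: [180.0, 0.1, 168.9]
force: [1.1, -0.7, 0.2]
opening: 0.0002
gripper_force: 0.0
clock: 2.72
tool_pos: [0.5233, 0.0395, 0.1991]
orientation: [180.0, 0.0, 169.1]
force: [-0.3, -0.1, -0.3]
opening: 0.0005
gripper_force: 0.0
[0.52330245 0.0394573  0.19914671] [1.79993575e+02 9.64465272e-03 1.69096197e+02] [ 2.57496614e+01  6.35315771e+00 -1.81560693e+01  6.62423308e-04
 -6.54791997e+01 -1.26653738e+02]
[[ 0.189  0.949  0.254  0.456]
 [ 0.982 -0.183 -0.048  0.053]
 [ 0.001  0.259 -0.966  0.385]
 [ 0.     0.     0.     1.   ]] 297.3186396354542
lock_top [298.2 179. ] 0.91 [0.537  0.0832 0.071 ]
boost_top [165.  178.1] 0.78 [ 0.5078 -0.0619  0.071 ]
boost_top [20.7 81.6] 0.46 [ 0.3371 -0.2414  0.071 ]
minus_top [252.6 179.1] 0.8 [0.5278 0.0343 0.071 ]
minus_top [301.6 178.8] 0.59 [0.5375 0.0869 0.071 ]
plus_top [209.  179.5] 0.89 [ 0.5191 -0.0127  0.071 ]
```

View pics/w0.png

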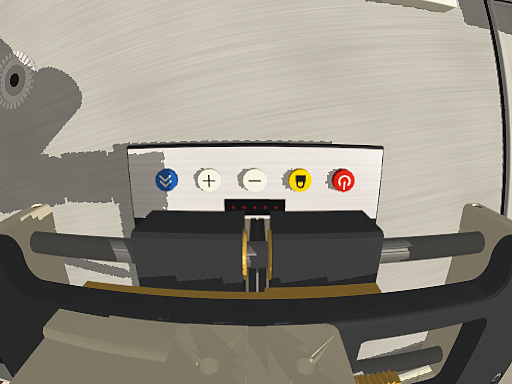

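The wrist view shows the row level at row 180: blue (166), plus (208), minus (254), yellow (300), red (343). I'll fit the known key layout to blob centres.

```bash
cat > fit.py <<'E'
from h import *
from scipy.spatial.transform import Rotation as R
from scipy.optimize import least_squares
def fit(im,m,z=.071):
    h=cv2.cvtColor(im,cv2.COLOR_BGR2HSV); H,S,V=cv2.split(h); P={}
    for n,y,mask in(("red",.1,((H<8)|(H>172))&(S>150)&(V>90)),("yellow",.05,(H>20)&(H<35)&(S>150)&(V>90)),("blue",-.1,(H>100)&(H<125)&(S>120)&(V>60))):
        k=mask.astype(np.uint8); k[:, :120]=0; k[:120]=0; k[205:]=0
        k=cv2.morphologyEx(k,cv2.MORPH_CLOSE,np.ones((9,9)))
        N,L,s,c=cv2.connectedComponentsWithStats(k); i=1+np.argmax(s[1:,4])
        (cx,cy),rad=cv2.minEnclosingCircle(np.argwhere(L==i)[:,::-1].astype(np.float32)); x,yy,w,hh=s[i,:4]
        P[y]=onz("wrist",(x+w/2-.5,yy+hh/2-.5),z,m)[:2]; print(n,c[i],s[i],np.round(P[y],4))
    def mod(p,y): a=p[2]; return p[:2]+y*np.array([-np.sin(a),np.cos(a)])
    s=least_squares(lambda p:np.concatenate([mod(p,y)-P[y] for y in P]),[.527,.035,-.19])
    print("centre",s.x[:2],"yaw",np.degrees(s.x[2]),"res mm",s.fun*1000)
    return s.x,lambda y:mod(s.x,y)
E
python3 - <<'E'
from fit import *
o=get_obs(); m=eyes.camera_model("wrist"); im=eyes.snapshot("wrist"); p,f=fit(im,m)
A=R.from_euler("xyz",o["orientation"],degrees=True)
for n,y in(("lock",.05),("power",.1),("boost",-.1)): print(n,f(y),A.inv().apply(np.append(f(y),.09)-o["tool_pos"])*1000)
E
```

```text
red [346.35695538 179.90288714] [336 169  22  23 381] [0.5475 0.133 ]
yellow [303.37073171 179.85853659] [292 169  23  23 410] [0.5381 0.084 ]
blue [170.04603581 180.30434783] [159 170  23  22 391] [ 0.5097 -0.0611]
centre [0.52859867 0.03560566] yaw -11.026263717394045 res mm [ 0.17483194  0.74998755  0.10014687  0.71055037 -0.27497881 -1.46053793]
lock [0.53816162 0.08468264] [ -6.34350476  51.68880304 109.58885606]
power [0.54772456 0.13375962] [ -6.18763351 101.68855947 109.59665091]
boost [ 0.50947278 -0.0625483 ] [ -6.81111852 -98.31046626 109.56547152]
```

```bash
python3 -m crank '[0,0,0,-6.3,51.7,0,0, 0,0,0,0,0,40,0, 0,0,0,0,0,40,0, 0,0,0,0,0,20,0, 0,0,0,0,0,0,0]'
python3 -m crank '[0,0,0,0,0,0,0, 0,0,0,0,0,0,0]'
python3 - <<'E'
from fit import *
o=get_obs(); print(o["tool_pos"],o["orientation"],o["force"])
m=eyes.camera_model("wrist"); im=eyes.snapshot("wrist"); cv2.imwrite("pics/w1.png",im)
o=get_obs();print(o["tool_pos"])
E
```

```text
clock: 3.7
tool_pos: [0.5373, 0.0845, 0.0981]
orientation: [-179.9, -0.1, 168.8]
force: [-0.1, -0.3, -0.2]
opening: 0.0002
gripper_force: 0.0
clock: 3.95
tool_pos: [0.5391, 0.0859, 0.1007]
orientation: [179.9, 0.1, 168.9]
force: [0.3, -0.1, -0.7]
opening: 0.0003
gripper_force: 0.0
[0.53913135 0.08588665 0.10070932] [1.79921519e+02 1.06253639e-01 1.68859985e+02] [ 0.25595806 -0.14170175 -0.68549551]
[0.53897961 0.0858832  0.10054144]
```

View pics/w1.png

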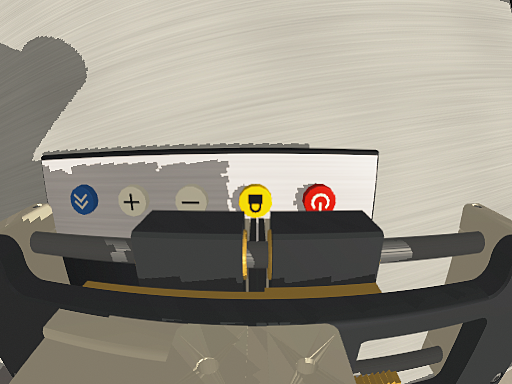

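The yellow key is at (256,201), centred on the fingertip seam at column 257. I'll check its fore-aft position, then descend in small steps while watching the force.

```bash
python3 - <<'E'
from fit import *
o=get_obs(); m=eyes.camera_model("wrist")
for px in((255.5,201),(319,201),(84,200)): print(onz("wrist",px,.071,m))
print(o["tool_pos"])
E
python3 -m crank '[0,0,0,0,0,12,0, 0,0,0,0,0,10,0, 0,0,0,0,0,3,0, 0,0,0,0,0,0,0, 0,0,0,0,0,0,0]'
```

```text
[0.53814778 0.08540216 0.071     ]
[0.54776111 0.1333962  0.071     ]
[ 0.51010921 -0.05915167  0.071     ]
[0.53897961 0.0858832  0.10054144]
clock: 4.62
tool_pos: [0.5385, 0.0858, 0.0745]
orientation: [180.0, 0.0, 168.9]
force: [-0.6, 0.5, 0.5]
opening: 0.0002
gripper_force: 0.0
```

```bash
python3 -m crank '[0,0,0,0,0,3,0, 0,0,0,0,0,0,0, 0,0,0,0,0,0,0]'; python3 -m crank '[0,0,0,0,0,1.5,0, 0,0,0,0,0,0,0, 0,0,0,0,0,0,0]'
```

```text
clock: 5.0
tool_pos: [0.5383, 0.0857, 0.0714]
orientation: [180.0, 0.0, 168.9]
force: [-0.2, -0.1, -1.0]
opening: 0.0004
gripper_force: 0.0
clock: 5.38
tool_pos: [0.5383, 0.0857, 0.0699]
orientation: [-180.0, -0.0, 168.9]
force: [-0.0, -0.8, 0.2]
opening: 0.0003
gripper_force: 0.0
```

```bash
python3 -m crank '[0,0,0,0,0,1.5,0, 0,0,0,0,0,0,0, 0,0,0,0,0,0,0]'
python3 - <<'E'
from plant import get_obs,eyes
for i in range(3): eyes.snapshot("wrist"); print(get_obs()["force"])
E
```

```text
clock: 5.75
tool_pos: [0.5383, 0.0857, 0.0683]
orientation: [-180.0, -0.0, 168.9]
force: [-1.1, 0.3, -0.2]
opening: 0.0001
gripper_force: 0.0
[ 0.17271046 -0.44109229  0.8327752 ]
[-0.58838216  0.86795853  0.29097498]
[0.04893476 0.01704434 0.07947226]
```

```bash
python3 -m crank '[0,0,0,0,0,1.5,0, 0,0,0,0,0,0,0, 0,0,0,0,0,0,0]';  python3 -m crank '[0,0,0,0,0,0,0]'; python3 -m crank '[0,0,0,0,0,1,0, 0,0,0,0,0,0,0, 0,0,0,0,0,0,0]'; python3 -m crank '[0,0,0,0,0,0,0]'
```

```text
clock: 6.28
tool_pos: [0.5383, 0.0857, 0.0668]
orientation: [-180.0, -0.0, 168.9]
force: [-0.3, 0.1, -0.6]
opening: 0.0003
gripper_force: 0.0
clock: 6.4
tool_pos: [0.5384, 0.0858, 0.0669]
orientation: [180.0, 0.0, 168.9]
force: [0.5, -1.1, -0.1]
opening: 0.0003
gripper_force: 0.0
clock: 6.78
tool_pos: [0.5383, 0.0857, 0.0658]
orientation: [-180.0, -0.0, 168.9]
force: [0.0, -0.1, -0.1]
opening: 0.0003
gripper_force: 0.0
clock: 6.9
tool_pos: [0.5384, 0.0858, 0.0659]
orientation: [180.0, 0.0, 168.9]
force: [-0.1, -0.2, -0.3]
opening: 0.0004
gripper_force: 0.0
```

Run:
```python
from fit import *
im=eyes.snapshot("wrist"); a=cv2.resize(im[150:290,190:330],(560,560),interpolation=cv2.INTER_CUBIC)
s=eyes.snapshot("side"); b=cv2.resize(s[120:220,230:330],(560,560),interpolation=cv2.INTER_CUBIC)
cv2.imwrite("pics/c1.png",cv2.resize(cv2.hconcat([a,b]),(800,400)))
```

```text
(no output)
```

View pics/c1.png

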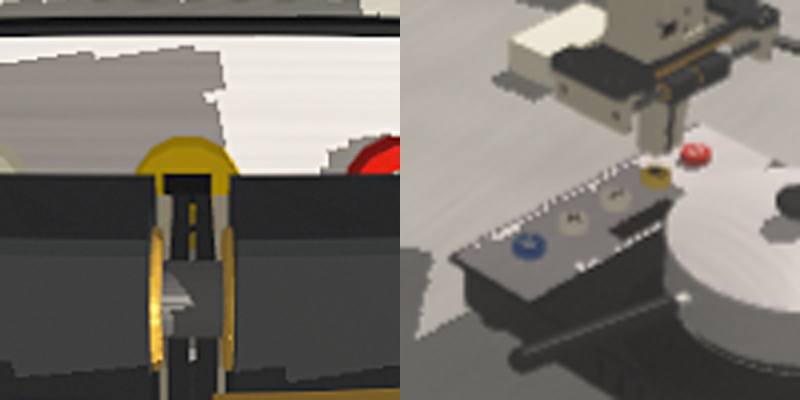

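Run:
```python
from fit import *
o=get_obs(); t=o["tool_pos"]
def proj(n,p):
    m=eyes.camera_model(n); T=np.array(m["extrinsics"]); q=T[:3,:3].T@(np.array(p)-T[:3,3])
    if n=="wrist":
        th=np.arctan2(np.hypot(*q[:2]),q[2]); k=th/np.hypot(*q[:2]); return np.array([m["cx"]+m["fx"]*q[0]*k,m["cy"]+m["fy"]*q[1]*k])
    return np.array([m["cx"]+m["fx"]*q[0]/q[2],m["cy"]+m["fy"]*q[1]/q[2]])
print("tcp side",proj("side",t),"wrist",proj("wrist",t), "tip 20mm up",proj("side",t+[0,0,.02]))
print("key side",proj("side",[.538,.0855,.071]),proj("side",[.538,.0855,.062]))
s=eyes.snapshot("side"); c=cv2.resize(s[140:190,270:336],(792,600),interpolation=cv2.INTER_NEAREST)
for p,col in((t,(255,0,255)),([.538,.0855,.071],(255,255,0))):
    u=((proj("side",p)-[270,140]+.5)*12).astype(int); cv2.circle(c,tuple(map(int,u)),6,col,2)
cv2.imwrite("pics/c2.png",c)
```

```text
tcp side [294.19749639 163.94054532] wrist [256.35296336 215.44178339] tip 20mm up [294.55922209 158.8335739 ]
key side [294.16303423 162.64272444] [294.0017491  164.92551059]
```

View pics/c2.png

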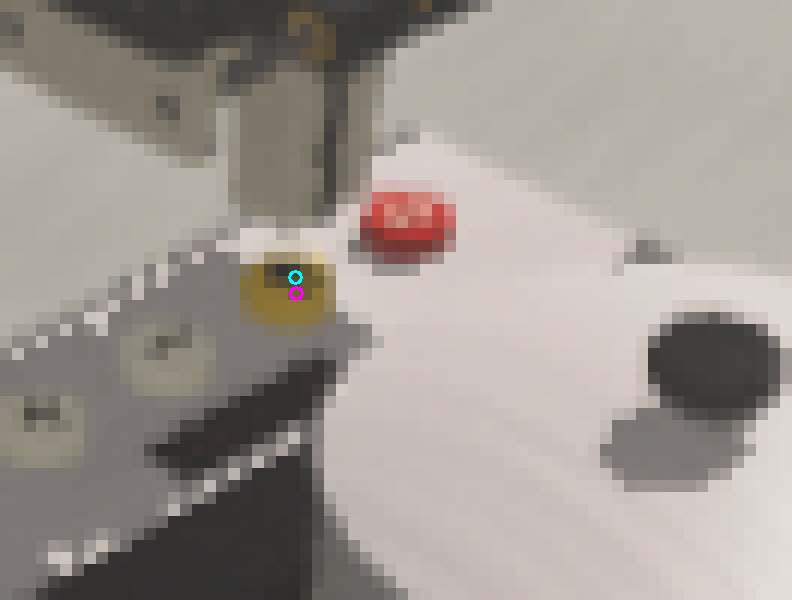

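The side crop shows the yellow key under the arm, with the real fingertip about 20 mm above the key. The magenta mark shows where the reported TCP would be. So the closed tips end higher than the nominal TCP, which fits the lack of contact force. I'll keep descending in small steps and watch the force.

```bash
for i in 1; do python3 -m crank '[0,0,0,0,0,1.5,0, 0,0,0,0,0,0,0]'; done | grep -E "tool|force:"; python3 -m crank '[0,0,0,0,0,1.5,0, 0,0,0,0,0,0,0]' | grep -E "tool|^force:";  python3 -m crank '[0,0,0,0,0,1.5,0, 0,0,0,0,0,0,0]' | grep -E "tool|^force:"
python3 - <<'E'
from fit import *
s=eyes.snapshot("side"); cv2.imwrite("pics/c3.png",cv2.resize(s[140:190,270:336],(792,600),interpolation=cv2.INTER_NEAREST))
E
```

```text
tool_pos: [0.5382, 0.0857, 0.0642]
force: [0.1, 0.5, 0.4]
gripper_force: 0.0
tool_pos: [0.5382, 0.0857, 0.0627]
force: [0.8, -0.4, 0.3]
tool_pos: [0.5382, 0.0857, 0.0612]
force: [0.2, 0.4, 0.6]
```

View pics/c3.png

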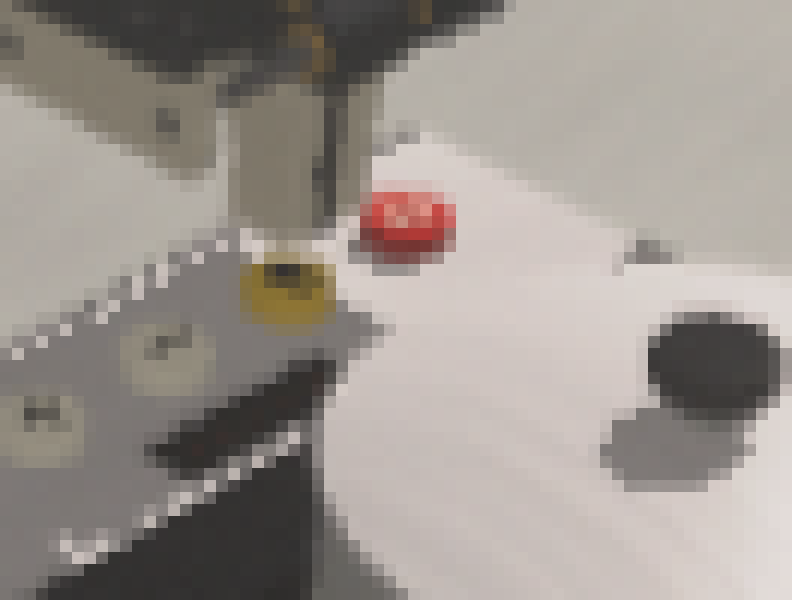

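The tip is at row ~235 and the key-top centre at ~275, so about 12 mm remain.

```bash
python3 -m crank '[0,0,0,0,0,2,0, 0,0,0,0,0,2,0, 0,0,0,0,0,2,0, 0,0,0,0,0,0,0]' | grep -E "tool|^force:"; python3 -m crank '[0,0,0,0,0,1.5,0, 0,0,0,0,0,0,0]' | grep -E "tool|^force:"; python3 -m crank '[0,0,0,0,0,1.5,0, 0,0,0,0,0,0,0]' | grep -E "tool|^force:"
```

```text
tool_pos: [0.5382, 0.0857, 0.0551]
force: [0.8, 0.1, -0.2]
tool_pos: [0.5383, 0.0857, 0.0538]
force: [0.2, 0.9, 0.0]
tool_pos: [0.5382, 0.0857, 0.0522]
force: [-0.8, 0.3, 0.4]
```

```bash
python3 -m crank '[0,0,0,0,0,1.2,0, 0,0,0,0,0,0,0]' | grep -E "tool|^force:"; python3 -m crank '[0,0,0,0,0,1.2,0, 0,0,0,0,0,0,0]' | grep -E "tool|^force:"
python3 - <<'E'
from fit import *
s=eyes.snapshot("side"); print(get_obs()["force"]); cv2.imwrite("pics/c4.png",cv2.resize(s[140:190,270:336],(792,600),interpolation=cv2.INTER_NEAREST))
E
```

```text
tool_pos: [0.5383, 0.0857, 0.0511]
force: [1.5, 0.4, 0.2]
tool_pos: [0.5383, 0.0857, 0.0499]
force: [0.1, -0.9, -0.1]
[-0.05913246 -0.08455535 -0.16807176]
```

View pics/c4.png

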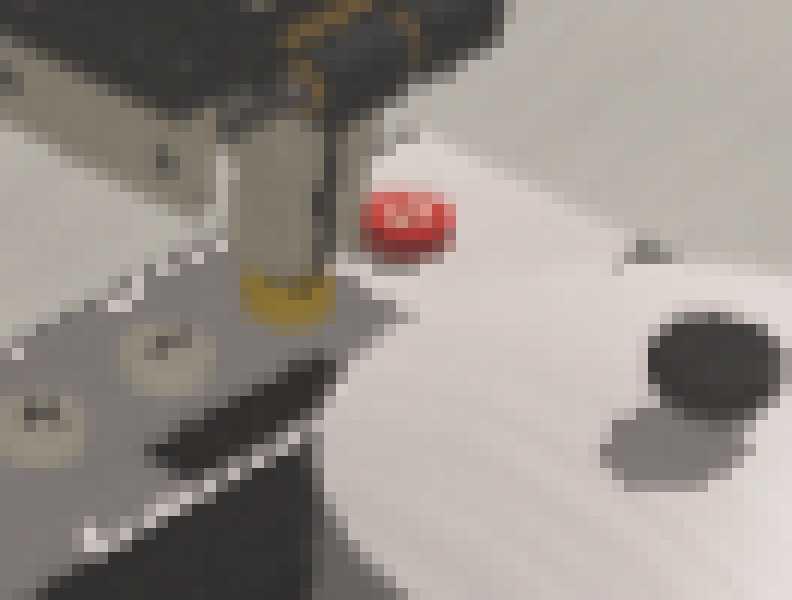

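The tip is now almost on the yellow key, with its lower edge at about row 275. Continuing in fine steps.

```bash
python3 -m crank '[0,0,0,0,0,1,0, 0,0,0,0,0,0,0]' | grep -E "tool|^force:"; python3 -m crank '[0,0,0,0,0,1,0, 0,0,0,0,0,0,0]' | grep -E "tool|^force:"; python3 -m crank '[0,0,0,0,0,1,0, 0,0,0,0,0,0,0]' | grep -E "tool|^force:"
```

```text
tool_pos: [0.5383, 0.0857, 0.0489]
force: [0.6, 0.2, -0.9]
tool_pos: [0.5383, 0.0857, 0.0479]
force: [0.6, -0.3, -0.5]
tool_pos: [0.5383, 0.0857, 0.0469]
force: [1.1, -0.2, -0.8]
```

```bash
python3 -m crank '[0,0,0,0,0,1,0, 0,0,0,0,0,0,0]' | grep -E "tool|^force:"; python3 -m crank '[0,0,0,0,0,0,0]' | grep -E "clock|tool|^force:"
```

```text
tool_pos: [0.5383, 0.0857, 0.0459]
force: [0.3, -0.9, -0.3]
clock: 10.52
tool_pos: [0.5383, 0.0858, 0.046]
force: [-0.1, -0.2, 0.5]
```

```bash
python3 -m crank '[0,0,0,0,0,1,0, 0,0,0,0,0,0,0]' | grep -E "tool|^force:"; python3 -m crank '[0,0,0,0,0,0,0]' | grep -E "clock|tool|^force:"
```

```text
tool_pos: [0.5383, 0.0857, 0.0449]
force: [-0.3, 0.1, -0.3]
clock: 10.9
tool_pos: [0.5383, 0.0857, 0.045]
force: [-0.8, 0.1, -0.5]
```

Run:
```python
from fit import *
s=eyes.snapshot("side"); cv2.imwrite("pics/side5.png",s); cv2.imwrite("pics/c5.png",cv2.resize(s[140:190,270:336],(792,600),interpolation=cv2.INTER_NEAREST))
for f in("c3","c4","c5"):
    a=cv2.resize(cv2.imread(f"pics/{f}.png"),(66,50),interpolation=cv2.INTER_NEAREST)
    S=cv2.cvtColor(a,cv2.COLOR_BGR2HSV)[...,1]; print(f); print(S[17:30,18:31])
print(get_obs()["tau"])
```

```text
c3
[[ 22  34  40  42  42  42  42  41  37  29  36  38 101]
 [ 20  28  35  39  44  40  42  41  33  21  24  25 136]
 [ 18  18  21  27  33  38  38  37  22  17  18  23 111]
 [ 18  16  18  18  34  45  38  31  21  18  20  23  71]
 [ 16  18  25  30  80  80  74  50  46  26  18  17  21]
 [ 16  22  85 156 101  24  57 125 129  70  18  17  18]
 [ 16  28 134 156 126 104 105 130 135  91  17  17  18]
 [ 16  26 124 158 159 159 144 138 158  96  19  17  18]
 [ 16  26  92 153 158 159 161 161 157 114  17  18  19]
 [ 14  20  55 101 130 143 142 140 120  64  14  19  15]
 [ 16  16  16  20  53  76  78  72  42  16  16  17  16]
 [ 16  16  16  16  16  18  16  16  15  16  16  18  18]
 [ 14  16  16  16  16  16  18  18  16  18  16  18  18]]
c4
[[ 22  37  40  41  43  43  42  40  19  31  43  51 114]
 [ 20  39  44  40  43  43  42  41  31  30  42  51 128]
 [ 21  44  42  42  40  43  42  39  36  28  42  45 102]
 [ 20  40  42  42  44  44  45  41  30  30  35  39  71]
 [ 18  27  47  48  42  42  42  42  33  33  23  17  21]
 [ 18  22  80  87  48  42  47  54  56  54  19  18  18]
 [ 16  29 134 155 114  76  95 132 136 128  16  1
[... 455 characters left out ...]
0  40  42  40  41  43  42  41  27  31  42  48 102]
 [ 18  40  42  40  41  41  43  40  30  34  42  47  79]
 [ 20  42  44  44  43  41  42  39  30  33  37  27  25]
 [ 18  33  45  44  44  42  42  44  33  51  24  18  20]
 [ 16  23  79  63  54  42  44  59  97 112  17  16  17]
 [ 16  28 124 154 111  66  75 125 160 128  16  16  16]
 [ 18  24  92 152 163 164 161 161 159 114  16  19  17]
 [ 16  20  55 100 129 144 145 142 122  65  16  16  15]
 [ 16  16  16  22  52  76  78  73  43  16  17  16  18]
 [ 16  18  14  18  16  18  16  17  15  18  16  16  18]
 [ 16  16  17  18  16  17  16  18  14  16  15  19  18]]
[-9.68013337e-04 -4.65996873e+01  2.22435379e+01  5.25506034e+00
 -8.49415432e-02  4.71936474e-06]
```

```bash
python3 -m crank '[0,0,0,0,0,1,0, 0,0,0,0,0,0,0]' | grep -E "tool|^force:"; python3 -m crank '[0,0,0,0,0,0,0]' | grep -E "clock|tool|^force:"
```

```text
tool_pos: [0.5384, 0.0858, 0.0439]
force: [-0.3, -0.1, -0.3]
clock: 11.32
tool_pos: [0.5383, 0.0858, 0.0439]
force: [0.1, 0.2, 0.2]
```

```bash
python3 -m crank '[0,0,0,0,0,1,0, 0,0,0,0,0,0,0]' | grep -E "tool|^force:"; python3 -m crank '[0,0,0,0,0,0,0]' | grep -E "clock|tool|^force:"
```

```text
tool_pos: [0.5384, 0.0858, 0.043]
force: [-0.4, 0.1, 1.8]
clock: 11.7
tool_pos: [0.5384, 0.0858, 0.0431]
force: [-0.2, -0.8, 2.0]
```

Contact at about z = 0.0443. I'll press 1.8 mm further, hold it, then release.

```bash
python3 -m crank '[0,0,0,0,0,1.8,0, 0,0,0,0,0,0,0, 0,0,0,0,0,0,0]' | grep -E "clock|tool|^force:"; python3 -m crank '[0,0,0,0,0,0,0, 0,0,0,0,0,0,0, 0,0,0,0,0,0,0, 0,0,0,0,0,0,0, 0,0,0,0,0,0,0]' | grep -E "clock|tool|^force:"
```

```text
clock: 12.08
tool_pos: [0.5384, 0.0858, 0.0413]
force: [-1.2, -0.9, 4.2]
clock: 12.7
tool_pos: [0.5384, 0.0858, 0.0412]
force: [-0.3, -0.9, 4.9]
```

```bash
python3 -m crank '[0,0,0,0,0,0,0, 0,0,0,0,0,0,0, 0,0,0,0,0,0,0, 0,0,0,0,0,0,0, 0,0,0,0,0,0,0]' | grep -E "clock|tool|^force:"; python3 -m crank '[0,0,0,0,0,-10,0, 0,0,0,0,0,-10,0, 0,0,0,0,0,0,0, 0,0,0,0,25,0,0, 0,0,0,0,24.5,0,0]' | grep -E "clock|tool|^force:"; python3 -m crank '[0,0,0,0,0,0,0, 0,0,0,0,0,0,0, 0,0,0,0,0,5,0, 0,0,0,0,0,5,0, 0,0,0,0,0,0,0]' | grep -E "clock|tool|^force:"
```

```text
clock: 13.32
tool_pos: [0.5384, 0.0857, 0.0412]
force: [0.3, 1.2, 5.3]
clock: 13.95
tool_pos: [0.5482, 0.1356, 0.0611]
force: [-0.0, 0.0, -0.5]
clock: 14.58
tool_pos: [0.5475, 0.1338, 0.0505]
force: [0.3, 0.1, -0.4]
```

Now over red at (0.5475, 0.1338), close to the fitted power key. Contact should come near z = 0.0443.

```bash
python3 -m crank '[0,0,0,0,0,5,0, 0,0,0,0,0,0,0, 0,0,0,0,0,0,0]' | grep -E "clock|tool|^force:"; python3 -m crank '[0,0,0,0,0,2.3,0, 0,0,0,0,0,0,0, 0,0,0,0,0,0,0]' | grep -E "clock|tool|^force:"
```

```text
clock: 14.95
tool_pos: [0.5479, 0.1343, 0.0462]
force: [0.0, 0.2, 0.1]
clock: 15.32
tool_pos: [0.548, 0.1344, 0.0439]
force: [-0.9, -0.5, 0.3]
```

```bash
python3 -m crank '[0,0,0,0,0,2.6,0, 0,0,0,0,0,0,0, 0,0,0,0,0,0,0, 0,0,0,0,0,0,0]' | grep -E "clock|tool|^force:"
```

```text
clock: 15.82
tool_pos: [0.5481, 0.1344, 0.0415]
force: [-1.0, 0.3, 4.1]
```

```bash
python3 -m crank '[0,0,0,0,0,-15,0, 0,0,0,0,0,-15,0, 0,0,0,0,0,0,0]' | grep -E "clock|tool|^force:"; python3 -m crank '[0,0,0,0,-50,0,0, 0,0,0,0,-50,0,0, 0,0,0,0,-50,0,0, 0,0,0,0,-49.5,0,0, 0,0,0,0,0,0,0]' | grep -E "clock|tool|^force:"
python3 -m crank '[0,0,0,0,0,0,0, 0,0,0,0,0,0,0, 0,0,0,0,0,0,0]' | grep -E "clock|tool|orient|^force:"
python3 - <<'E'
from fit import *
m=eyes.camera_model("wrist"); im=eyes.snapshot("wrist"); cv2.imwrite("pics/w6.png",im)
for k in("boost_top","plus_top"):
    for r in spotter.place_of("wrist",k)[:1]: print(k,r["location"],r["p"],onz("wrist",r["location"],.071,m))
E
```

```text
clock: 16.2
tool_pos: [0.5488, 0.1348, 0.0731]
force: [-1.3, 0.3, 0.4]
clock: 16.82
tool_pos: [0.508, -0.064, 0.071]
force: [-0.1, 0.6, -0.2]
clock: 17.2
tool_pos: [0.5096, -0.0606, 0.0712]
orientation: [180.0, -0.0, 168.9]
force: [1.1, -0.7, -1.0]
boost_top [254.0, 215.9] 0.97 [ 0.50971025 -0.06219368  0.071     ]
plus_top [328.7, 217.9] 0.9 [ 0.52127213 -0.01259667  0.071     ]
```

View pics/w6.png

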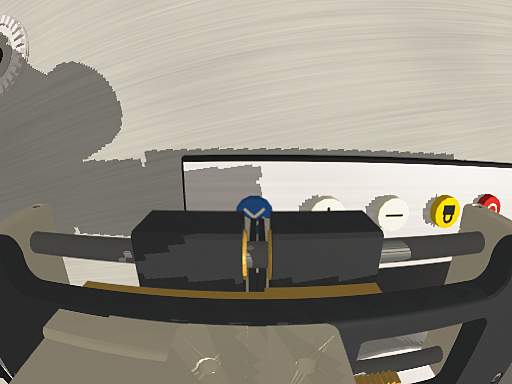

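The blue key is centred under the tips at (254,213), and TCP xy matches the key within 2 mm. Descending.

```bash
python3 -m crank '[0,0,0,0,0,12,0, 0,0,0,0,0,10,0, 0,0,0,0,0,3,0, 0,0,0,0,0,0,0, 0,0,0,0,0,0,0]' | grep -E "clock|tool|^force:"; python3 -m crank '[0,0,0,0,0,1.5,0, 0,0,0,0,0,0,0, 0,0,0,0,0,0,0]' | grep -E "clock|tool|^force:"
```

```text
clock: 17.98
tool_pos: [0.5096, -0.0614, 0.0464]
force: [0.4, -0.3, -0.8]
clock: 18.35
tool_pos: [0.5094, -0.0614, 0.0449]
force: [0.6, 0.1, -0.1]
```

```bash
python3 -m crank '[0,0,0,0,0,2,0, 0,0,0,0,0,0,0, 0,0,0,0,0,0,0]' | grep -E "clock|tool|^force:"
```

```text
clock: 18.73
tool_pos: [0.5096, -0.0614, 0.0429]
force: [0.6, 0.1, 1.7]
```

```bash
python3 -m crank '[0,0,0,0,0,1.7,0, 0,0,0,0,0,0,0, 0,0,0,0,0,0,0]' | grep -E "clock|tool|^force:"
```

```text
clock: 19.1
tool_pos: [0.5096, -0.0614, 0.0413]
force: [-1.2, 0.4, 5.2]
```

```bash
python3 -m crank '[0,0,0,0,0,-15,0, 0,0,0,0,0,-30,0, 0,0,0,0,0,-40,0, 0,0,0,0,0,-40,0, 0,0,0,0,0,0,0]' | grep -E "clock|tool|^force:"
python3 -m crank '[0,0,0,0,0,0,0, 0,0,0,0,0,0,0]' | grep -E "clock|^force:"
python3 - <<'E'
from fit import *
im=eyes.snapshot("wrist"); cv2.imwrite("pics/w7.png",cv2.resize(im[140:300,100:420],(800,400)))
E
```

```text
clock: 19.73
tool_pos: [0.5111, -0.0612, 0.17]
force: [0.9, 0.5, -0.5]
clock: 19.98
force: [-1.0, -0.4, -1.1]
```

View pics/w7.png

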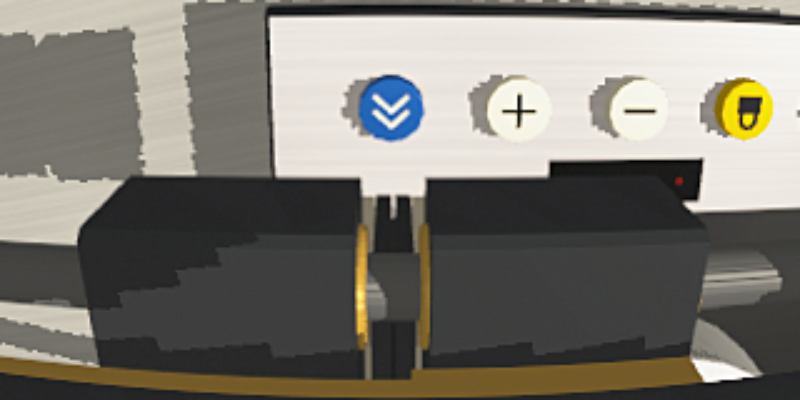

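The keys in view (blue (390,107), plus, minus, yellow) are all up, and the arm is clear of everything. Handing in.

```bash
python3 -c "from plant import ctrl; print(ctrl.close_job())"
```

```text
the job is handed in; nothing more can be done
None
```

I held the yellow key for over 1 s, then tapped red and then blue, peaking at about 5 N and releasing each before the next; the job was handed in at about 20 s with the arm clear, but I saw no sign from the hob itself that the presses registered.

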